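Lock the set nut of a bench jig with its jam nut

ROBOT

A 7-joint arm with a two-finger parallel gripper is mounted at the origin on the work surface; the furniture and walls round the work are solid. World frame = base frame: x ahead of the robot, y to its left, z up, the work surface at z = 0. Lengths are in m, angles in rad, forces in N, time in s.
With the tool pointing down it reaches from about 0.4 to 0.85 m from the base axis. Payload 10.4 kg.
Tool frame: the origin (TCP) lies at the centre of the arm's flange, where the gripper is bolted on; the fingertips stand 173 mm ahead of it and the grasp point (between the pads) lies 155 mm ahead of it; z points along the fingers, y is the line along which they close (so a half turn about z gives the same grasp; the last joint's range is limited). The gripper opens to 85 mm and grips with 20 to 120 N. Pads are 22 mm wide; open, the fingers measure 114 mm over their backs; the gripper's body (76 mm by 85 mm) begins 54 mm behind the grasp point. The pads swing forward as they close: fully open they stand 13 mm farther back than shut.
Start: joints at [1.219, 0.332, -0.065, 1.46, 0.022, 1.35, -0.088], TCP at [0.202, -0.592, 0.405] pointing down, gripper open.
Joint ranges: [-2.6, 2.6], [-0.5, 2.12], [-1.47, 1.34], [0.16, 2.42], [-1.27, 4.41], [0.06, 2.06], [-2.6, 2.6]. Speed limits (rad/s): [2.22, 2.22, 2.79, 2.79, 3.14, 3.14, 3.14].

INTERFACE

Orientations are given as a unit quaternion [x, y, z, w].
In Python, from workcell import manip, viewer, finder gives the robot as it stands.
- The arm moves only by the tool arm_command, never from a script. Its argument "plan" is a list of rows, each an object with "dp": the shift along the tool's x, y, z in mm, a list of three; "spin": the turn about the tool's z in rad. A call has 1 to 5 rows; each row shifts and turns the commanded pose from where the row before left it, along the tool's axes as they then stand; what a row does not reach is not made up. A row lasts 1/10 s, in which the tool goes at most 50 mm and 8.59 degrees, less where a joint would pass 70% of its speed; a pose out of reach is approached as far as the arm can. A call is refused whole if a number of a shift passes 50 or a number of a turn 0.15, either way. A call with a gripper value outside its range is refused whole. "grip" is the closure, from -1 (fully open) to 1 (shut), set as the call begins (left out, the last holds). The fingers move at their own pace and stop on an object; "newtons" is the grip in N (left out, the last holds). Time passes only in rows, so rows that do not move let the fingers close. It gives the time, the measured TCP pose, the force, the opening and the grip force at its end, in the units of the state.
- manip.get_obs(): the state, without advancing time (a new reading comes with each control period).
- viewer.camera(name): name is "side" or "top"; returns the picture (384x512x3 uint8, blue, green, red); there is no depth.
- viewer.camera_params(name): a dict with "vertical_fov" (degrees; the focal length in pixels is half the picture's height over the tangent of half this angle, whatever the lens; pixels are square), "cx", "cy" (the principal point, pixels), "R" (3x3) and "t" (3): a world point X has camera coordinates R X + t. Camera axes: x right, y down, z forward; pixel columns grow to the right and rows downward; lengths in m; the calibration is good to about 2 mm. A picture is of the moment at which its call begins. camera_params takes no time and is no camera call.
- manip.hand_in(): hands the job in; it is judged then, once.
Trained networks look in the newest picture that a camera, given by its name, has taken for a name from the list of things; names that differ only in an ending like _2 or _b are one class to them, and where a whole thing is asked for, a point or a joint stands for the part that bears it (a point fixed in the world has none). Each returns a list of dicts, best first, with "score" (0 to 1); they miss things now and then, are a little off and sometimes report something else, mostly with a low value. They report only what shows in the picture. A call takes as long as a camera call.
- finder.find_in(camera, thing): "position" ([x, y, z] in m, in world coordinates, good to about 4 mm: the middle of the surface that is visible of it).
The state is a dict: "clock": time; "joint_pos": joint angles; "joint_velocities": joint speeds; "tau": joint torques, N m; "position": TCP position; "ee_rot": TCP orientation; "ft_force": force on the tool from outside, world axes, zero at the start; "torque": the same for the moment, N m; "grip_width": opening from 0.0 (shut) to 1.0 (fully open); "grasp_force": force on a finger pad.
Only numpy, scipy, OpenCV 4.12 (cv2) and the standard library are available. Lean on these libraries where they do the work, as an engineer would, in place of code of your own. Each camera call takes 0.05 s, during which the arm holds its last target. There are 200 camera calls.

TASK

Lock the jig's setting: slip the red-handled flat spanner fully onto the lower, square brass nut, handle alongside the stop pin so that the pin will keep it from turning clockwise, and let go of it. Then swing the orange-knobbed lever of the jam nut clockwise (seen from above) until the jam nut is firmly tight against the held brass nut, with about 12 N at the knob and not over 18 N; the brass nut must not turn more than about a tenth of a turn. Leave the spanner lying on the nut, the lever where it ended, and the spray can and grey fuse box undisturbed.

Things in the scene. Friction and masses are not known exactly. Their poses are not given: they have to be found in the camera images.
- jig: Fixed blue steel plate 96 x 215 x 18 mm (its x, y, z) with a vertical threaded stud, 20 mm thick, 52 mm tall above the plate. Origin: on the stud's axis at the plate's underside (z = 0); the plate reaches from y = -55 to +160 mm. Its +y is the direction in which the fitted spanner's handle must lie (robot's left, yaw within 0.18 rad)
- stud_foot (a point): point on the stud's axis at the height of the plate's top face, 18 mm above the work surface; fixed
- stop_pin: fixed upright steel pin on the plate, 12 mm thick, 34 mm tall above it, at x = +27 mm, y = +100 mm of the jig; origin: its foot's centre on the plate's top. The fitted handle lies on the pin's -x side and meets it when turned about 0.12 rad clockwise from the jig's +y. Grip the handle nearer its end (y 120 to 150 mm) so that the fingers clear the pin
- set_nut_body (a joint): turn of the lower, square brass nut about the stud, rad, clockwise seen from above positive; starts between -0.1 and 0.1, must stay between -0.62 and 0.62. 30 x 30 mm, 15 mm high, standing on the plate; at 0 two flats face the jig's +x and -x. Only a light friction (0.07 N m) holds it
- lever_knob (a point): centre of the top of the orange upright knob (16 mm thick, 32 mm high, its top 82 mm above the work surface) at the end of the jam nut's lever, 75 mm from the stud's axis. The lever points away from the spanner's handle: at the start between 0.2 rad clockwise and 1.6 rad anticlockwise of the jig's -y
- lever: steel lever of the jam nut: arm 11 mm wide, its top 49 mm above the work surface; origin on the stud's axis. Clockwise it runs loosely for 0.4 to 1.4 rad (unknown beforehand; up to 0.2 more until the spanner bears on the pin), then the jam nut bites: 5 N at the knob, rising stiffly, about 12 N per further 0.1 rad; an unheld brass nut is dragged along. It stays where left, near enough
- spanner: loose flat spanner, 0.14 kg. Origin: underside, middle of the jaw (within 3 mm of the nut's axis when home); +y is the handle, the jaw opens to -y. Jaw 32 mm wide, flared tips 26 mm before the origin, throat 17 mm behind; head 62 wide, 8 thick. Red grip y = 74 to 172 mm, 18 wide, 13 high; mass centre y = 98 mm. Starts left of the jig, handle away from the robot
- spray_can: loose upright white spray can with a red cap, 66 mm thick, 210 mm tall, origin under its centre; a bystander
- fuse_box: loose light grey fuse box, 50 x 80 x 23 mm, origin under its centre; a bystander

How it is judged:
On the way, in this order (a step that is already met when the one before it is completed fails the run):
1. the spanner sits on the brass nut, flat on the plate, and is let go (horizontal distance between spanner and stud_foot below 0.007 m and z of spanner in the frame of stud_foot below 0.004 m and contact force between each of the arm, the fingers and spanner below 0.3 N), for 0.2 s.
2. the jam nut is tightened against the held nut: the spanner, untouched by the robot, is pressed against the stop pin with more than 6.5 N (about 9.5 N at the knob) (contact force between spanner and stop_pin above 6.5 N and contact force between each of the fingers, the arm and spanner below 0.3 N), for 0.2 s.
At the end, for the whole second after the job is handed in: The spanner lies at rest flat on the plate with its jaw within 7 mm of the stud's axis (within 4 mm of the plate's height), the lever knob is more than 25 mm from where it started, and the brass nut reads between -0.62 and 0.62 rad (horizontal distance between spanner and stud_foot below 0.007 m and z of spanner in the frame of stud_foot below 0.004 m and linear speed of spanner below 0.01 m/s and distance of lever_knob from where it was at the start of the episode above 0.025 m and value of joint set_nut_body between -0.62 and 0.62 rad); the robot touches nothing.
It fails at once if the jam nut was overtightened: the spanner, untouched by the robot, pressed on the stop pin with more than 14 N (about 20 N at the knob) (contact force between spanner and stop_pin above 14 N and contact force between each of the fingers, the arm and spanner below 0.3 N).
It fails at once if the brass nut turned more than a tenth of a turn (value of joint set_nut_body above 0.62 rad or value of joint set_nut_body below -0.62 rad).
It fails at once if the spray can or the grey fuse box was moved more than 3 cm (distance of any of spray_can, fuse_box from where it was at the start of the episode above 0.03 m).
It also fails if it takes over 69 s, if anything falls off the work surface, if the arm or the gripper's body presses on something with over 40 N, if the wrist force passes 120 N, or if a joint passes its speed limit or range.

## Working session

There is one attempt and no reset: what is moved stays moved. The work goes in short steps, Python scripts to look and compute and a tool call to move; the robot and the scene stay as the last step left them, time stands still between calls to the robot, and variables do not carry over. Pictures are saved under pics/ and viewed, at most 10 in all, crops included, and the job is handed in when it is done.

Besides the shell and the picture viewer there is one more tool, called after "Request:" as name([rows], argument=value, ...), one row to a line, values as JSON. arm_command: Moves the arm, as the interface text tells. Its arguments: {"type":"object","properties":{"plan":{"type":"array","items":{"type":"object","properties":{"dp":{"type":"array","items":{"type":"number"}},"spin":{"type":"number"}}}},"grip":{"type":"number"},"newtons":{"type":"number"}},"required":["plan"]}

```bash
mkdir -p pics
python3 - <<'E'
from workcell import manip, viewer, finder
import cv2, numpy as np
for c in ("top","side"):
    im=viewer.camera(c); cv2.imwrite(f"pics/{c}0.png",im)
    p=viewer.camera_params(c); print(c,p["vertical_fov"],p["cx"],p["cy"],np.round(p["R"],3).tolist(),np.round(p["t"],3).tolist())
    for n in ("jig","stop_pin","set_nut_body","lever_knob","lever","spanner","spray_can","fuse_box"):
        print(n,[(np.round(d["position"],3).tolist(),round(d["score"],2)) for d in finder.find_in(c,n)[:2]])
o=manip.get_obs(); print({k:np.round(v,3).tolist() for k,v in o.items()})
E
```

```text
top 44.75986517571393 253.8939832197189 190.8349643631099 [[0.014, -1.0, 0.016], [-0.988, -0.016, -0.154], [0.154, -0.014, -0.988]] [0.001, 0.436, 1.119]
jig [([0.475, -0.075, 0.011], 0.84)]
stop_pin []
set_nut_body [([0.49, -0.151, 0.049], 0.64)]
lever_knob [([0.496, -0.159, 0.05], 0.59)]
lever [([0.498, -0.158, 0.051], 0.8)]
spanner [([0.474, -0.074, 0.021], 0.72), ([0.535, -0.272, 0.022], 0.66)]
spray_can [([0.535, 0.302, 0.16], 0.61)]
fuse_box [([0.535, -0.269, 0.022], 0.87)]
side 49.9122887217865 255.55868889954814 185.8480585697918 [[-0.998, 0.063, 0.016], [0.009, 0.384, -0.923], [-0.065, -0.921, -0.383]] [0.436, 0.077, 1.251]
jig [([0.477, -0.063, 0.018], 0.67)]
stop_pin [([0.5, -0.022, 0.035], 0.6)]
set_nut_body [([0.486, -0.122, 0.05], 0.63)]
lever_knob [([0.512, -0.174, 0.05], 0.41)]
lever [([0.511, -0.175, 0.05], 0.54)]
spanner [([0.408, 0.222, 0.01], 0.9)]
spray_can [([0.545, 0.343, 0.11], 0.86)]
fuse_box [([0.541, -0.24, 0.02], 0.69), ([0.543, 0.345, 0.112], 0.5)]
{'clock': 0.9, 'joint_pos': [1.219, 0.332, -0.065, 1.46, 0.022, 1.35, -0.088], 'joint_velocities': [-0.0, 0.002, 0.002, -0.001, 0.001, -0.001, 0.001], 'tau': [0.001, -62.522, 0.05, -39.181, 0.017, 0.002, 0.0], 'position': [0.202, -0.592, 0.405], 'ee_rot': [0.987, 0.164, 0.0, 0.0], 'ft_force': [0.503, -0.388, 0.867], 'torque': [0.025, -0.035, -0.039], 'grasp_force': 0.0, 'grip_width': 0.998}
```

View pics/top0.png

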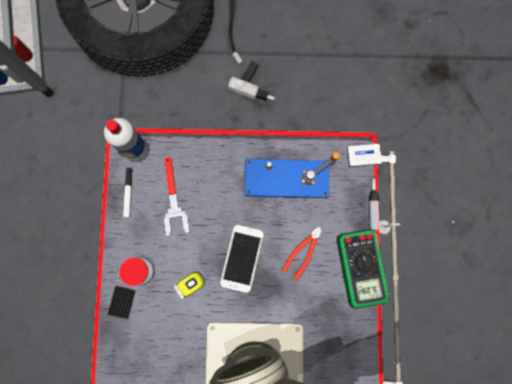

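View pics/side0.png

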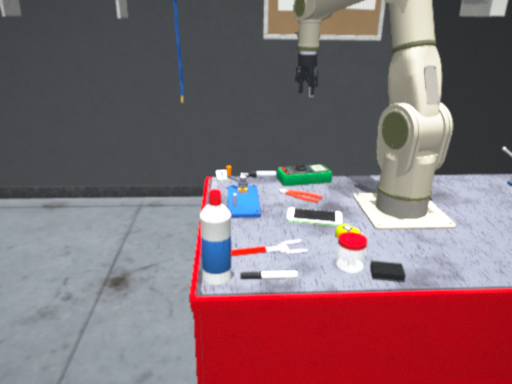

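Top view: blue plate at cols 245–329, rows 158–198, stud ≈(309,176), pin ≈(269,165), orange knob ≈(336,156). The spanner runs from its handle end (169,158) to its jaw tips (177,232), can at (125,138), fuse box at (364,155). I'll measure by colour now.

```bash
cat > h.py <<'E'
from workcell import manip, viewer, finder
import cv2, numpy as np
P={c:viewer.camera_params(c) for c in("top","side")}
def ray(c,uv,z):
    p=P[c];f=192/np.tan(np.radians(p["vertical_fov"]/2));R=np.array(p["R"]);t=np.array(p["t"])
    d=R.T@np.array([(uv[0]-p["cx"])/f,(uv[1]-p["cy"])/f,1]);C=-R.T@t
    return C+d*(z-C[2])/d[2]
def proj(c,X):
    p=P[c];f=192/np.tan(np.radians(p["vertical_fov"]/2));q=np.array(p["R"])@X+np.array(p["t"])
    return q[:2]/q[2]*f+[p["cx"],p["cy"]]
def blob(im,lo,hi,box,smin=110,vmin=60):
    h=cv2.cvtColor(im,cv2.COLOR_BGR2HSV);m=((h[...,0]>=lo)&(h[...,0]<=hi)&(h[...,1]>=smin)&(h[...,2]>=vmin))
    if lo==0: m|=(h[...,0]>172)&(h[...,1]>=smin)&(h[...,2]>=vmin)
    k=np.zeros_like(m);x0,y0,x1,y1=box;k[y0:y1,x0:x1]=1
    ys,xs=np.nonzero(m&k);return np.c_[xs,ys].astype(np.float32)
E
python3 - <<'E'
from h import *
im=cv2.imread("pics/top0.png")
b=blob(im,100,130,(235,145,345,210))
w=np.array([ray("top",q,0.018)[:2] for q in b])
(c,s,a)=cv2.minAreaRect((w*1000).astype(np.float32));print("plate",len(b),c,s,a, cv2.boxPoints((c,s,a)).round(0).tolist())
k=blob(im,8,20,(325,148,345,165));print("knob",len(k),k.mean(0),ray("top",k.mean(0),.075))
r=blob(im,0,6,(155,145,190,210));w=np.array([ray("top",q,0.011)[:2] for q in r])
(c,s,a)=cv2.minAreaRect((w*1000).astype(np.float32));print("handle",len(r),w.mean(0),c,s,a);l=cv2.fitLine(w.astype(np.float32),cv2.DIST_L2,0,.01,.01).ravel();print(l)
print("stud",ray("top",(309.5,175.5),.07),"pin",ray("top",(269,165),.052))
A=cv2.resize(im[148:242,150:200],None,fx=6,fy=6,interpolation=cv2.INTER_CUBIC)
B=cv2.resize(im[148:208,240:345],None,fx=4.6,fy=4.6,interpolation=cv2.INTER_CUBIC)
o=np.zeros((600,800,3),np.uint8);o[:564,:300]=A;o[:B.shape[0],310:310+B.shape[1]]=B;cv2.imwrite("pics/crop.png",o)
E
```

```text
plate 2859 (473.0349426269531, -73.46729278564453) (211.66815185546875, 96.54145050048828) 89.37324523925781 [[424.0, -179.0], [520.0, -180.0], [522.0, 32.0], [426.0, 33.0]]
knob 45 [334.8889  156.17778] [ 0.51753161 -0.1865551   0.075     ]
handle 279 [0.47601938 0.22072078] (475.9195861816406, 220.68984985351562) (97.02433776855469, 18.527421951293945) 9.720990180969238
[0.9853127  0.17075977 0.47601938 0.22072078]
stud [ 0.46993113 -0.1255506   0.07      ] pin [ 0.49790541 -0.02850592  0.052     ]
```

View pics/crop.png

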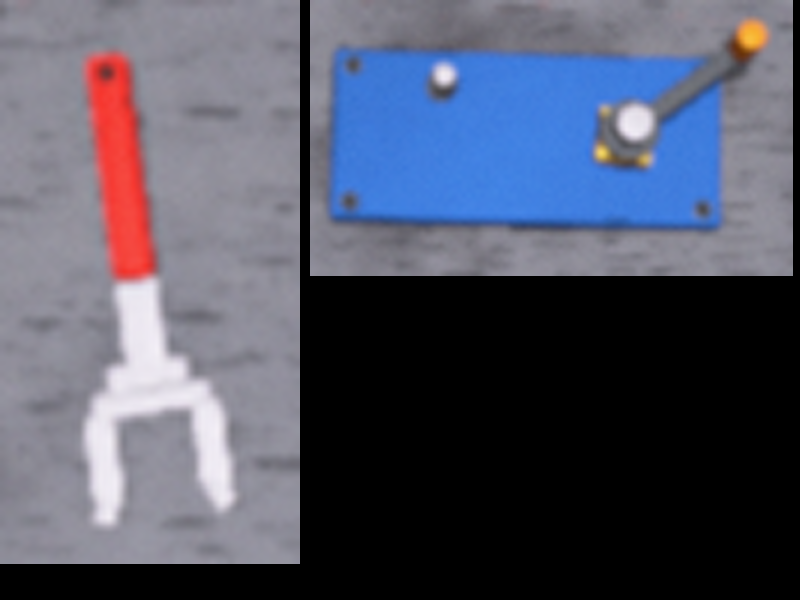

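The crop shows the plate aligned with y, the nut turned about 0.1 rad clockwise, the lever about 0.66 rad anticlockwise of -y, and the spanner's handle pointing away from the robot. From the numbers, the stud is ≈(0.471,-0.1265). The spanner grip point is ≈(0.488,0.223) with the handle at 0.172 rad. Moving toward it.

Request:
arm_command([
  {"dp": [0,0,0],"spin": 0.15},
  {"dp": [31,-34,0],"spin": 0},
  {"dp": [31,-34,0],"spin": 0},
  {"dp": [31,-34,0],"spin": 0},
  {"dp": [31,-34,0],"spin": 0},
], grip=-0.2, newtons=60)

```text
clock: 1.4
position: [0.3004, -0.4339, 0.4048]
ee_rot: [0.996, 0.089, 0.0, 0.0]
ft_force: [1.1, -1.1, -0.5]
grip_width: 0.599
grasp_force: 0.0
```

Request:
arm_command([
  {"dp": [31,-34,0],"spin": 0},
  {"dp": [31,-34,0],"spin": 0},
  {"dp": [31,-34,0],"spin": 0},
  {"dp": [31,-34,0],"spin": 0},
  {"dp": [31,-34,0],"spin": 0},
])

```text
clock: 1.9
position: [0.4226, -0.239, 0.4051]
ee_rot: [0.996, 0.089, 0.0, 0.0]
ft_force: [1.7, -0.6, 0.1]
grip_width: 0.602
grasp_force: 0.0
```

Request:
arm_command([
  {"dp": [31,-34,0],"spin": 0},
  {"dp": [12,-45,0],"spin": 0},
  {"dp": [12,-45,0],"spin": 0},
  {"dp": [12,-45,0],"spin": 0},
  {"dp": [12,-45,0],"spin": 0},
])

```text
clock: 2.4
position: [0.4614, -0.0142, 0.405]
ee_rot: [0.996, 0.089, 0.0, 0.0]
ft_force: [0.9, -1.0, -0.3]
grip_width: 0.602
grasp_force: 0.0
```

Request:
arm_command([
  {"dp": [12,-45,0],"spin": 0},
  {"dp": [12,-45,0],"spin": 0},
  {"dp": [12,-45,0],"spin": 0},
  {"dp": [0,0,0],"spin": 0},
  {"dp": [0,0,0],"spin": 0},
])

```text
clock: 2.9
position: [0.4729, 0.124, 0.4047]
ee_rot: [0.996, 0.091, -0.0, -0.0]
ft_force: [-0.5, -0.4, 0.4]
grip_width: 0.598
grasp_force: 0.0
```

```bash
cat >> h.py <<'E'
def pose():
    o=manip.get_obs();x,y,z,w=o["ee_rot"];psi=np.arctan2(2*(x*y+w*z),1-2*(y*y+z*z));return np.array(o["position"]),psi,o
def to(x,y,z,psi1=None):
    p,psi,o=pose();d=(np.array([x,y,z])-p)*1000
    print("t",round(o["clock"],2),"pos",p.round(4),"psi",round(psi,3),"F",np.round(o["ft_force"],2),"w",round(o["grip_width"],3),"j",np.round(o["joint_pos"],2))
    print("need tool dp",np.round([d[0]*np.cos(psi)+d[1]*np.sin(psi),d[0]*np.sin(psi)-d[1]*np.cos(psi),-d[2]],1),"spin",None if psi1 is None else round(psi-psi1,3))
E
python3 - <<'E'
from h import *
print("can base side", ray("side",(216,275),0.0))
to(.488,.223,.3,.172)
E
```

```text
can base side [0.5463247 0.3094525 0.       ]
t 2.9 pos [0.4729 0.124  0.4047] psi 0.181 F [-0.49 -0.37  0.39] w 0.598 j [ 0.37  0.08 -0.75  1.78  0.06  1.3  -1.78]
need tool dp [ 32.7 -94.6 104.7] spin 0.009
```

Request:
arm_command([
  {"dp": [5,-48,0],"spin": 0},
  {"dp": [18,-46,0],"spin": 0},
  {"dp": [0,0,35],"spin": 0.008},
  {"dp": [0,0,35],"spin": 0},
  {"dp": [0,0,35],"spin": 0},
])

```text
clock: 3.4
position: [0.4795, 0.2183, 0.2984]
ee_rot: [0.996, 0.084, 0.0, 0.0]
ft_force: [1.3, -0.9, 0.2]
grip_width: 0.598
grasp_force: 0.0
```

Run:
```python
from h import *
to(.478,.221,.19,.172)
im=viewer.camera("top");s=viewer.camera("side")
o=np.vstack([cv2.resize(im[90:250,90:260],(510,480))[:300],cv2.resize(s[170:300,190:330],(510,473))[:300]])
o=np.hstack([cv2.resize(im[90:250,80:250],(400,376)),cv2.resize(s[170:330,190:360],(400,376))]);cv2.imwrite("pics/a.png",o)
```

```text
t 3.4 pos [0.4795 0.2183 0.2984] psi 0.169 F [ 1.26 -0.89  0.16] w 0.598 j [ 0.18  0.3  -0.8   1.82  0.24  1.12 -2.1 ]
need tool dp [ -1.   -2.9 108.4] spin -0.003
```

View pics/a.png

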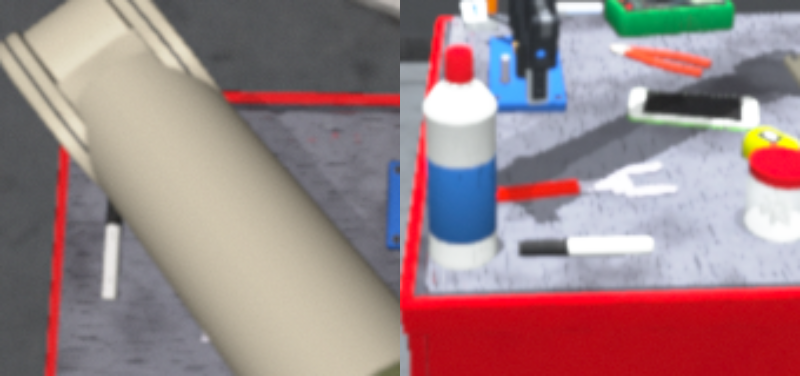

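Run:
```python
from h import *
s=viewer.camera("side");cv2.imwrite("pics/b.png",s[0:300,120:470])
print(proj("top",np.array([.4795,.2183,.42])))
```

```text
[131.05903212 127.08818426]
```

View pics/b.png

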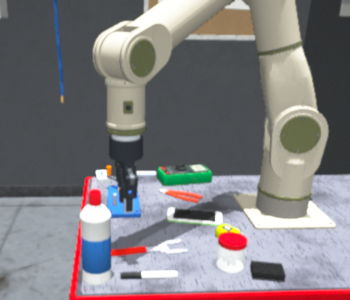

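The side picture shows the wrist as a slim vertical cylinder that clears the can, at crop pixel (97,200). The gripper is above the handle. Descending.

Request:
arm_command([
  {"dp": [-1,-3,40],"spin": 0},
  {"dp": [0,0,40],"spin": 0},
  {"dp": [0,0,30],"spin": 0},
  {"dp": [0,0,8],"spin": 0},
  {"dp": [0,0,0],"spin": 0},
])

```text
clock: 4.05
position: [0.4782, 0.2222, 0.1827]
ee_rot: [0.996, 0.085, 0.0, 0.0]
ft_force: [0.3, 0.8, -0.0]
grip_width: 0.599
grasp_force: 0.0
```

Request:
arm_command([
  {"dp": [0,0,4],"spin": 0},
  {"dp": [0,0,0],"spin": 0},
])

```text
clock: 4.25
position: [0.4782, 0.2226, 0.1792]
ee_rot: [0.996, 0.085, 0.001, -0.0]
ft_force: [0.0, 0.7, 0.0]
grip_width: 0.601
grasp_force: 0.0
```

Request:
arm_command([
  {"dp": [0,0,3],"spin": 0},
  {"dp": [0,0,0],"spin": 0},
  {"dp": [0,0,0],"spin": 0},
  {"dp": [0,0,0],"spin": 0},
  {"dp": [0,0,0],"spin": 0},
], grip=1, newtons=60)

```text
clock: 4.75
position: [0.4777, 0.2226, 0.1753]
ee_rot: [0.996, 0.085, 0.0, 0.0]
ft_force: [-2.2, -1.3, 6.1]
grip_width: 0.195
grasp_force: 59.3
```

Request:
arm_command([
  {"dp": [0,0,0],"spin": 0},
  {"dp": [0,0,0],"spin": 0},
])

```text
clock: 4.95
position: [0.4777, 0.2226, 0.1753]
ee_rot: [0.996, 0.085, 0.0, 0.0]
ft_force: [-1.7, -1.1, 5.6]
grip_width: 0.186
grasp_force: 59.3
```

Request:
arm_command([
  {"dp": [0,0,-20],"spin": 0},
  {"dp": [0,0,-40],"spin": 0},
  {"dp": [0,30,-15],"spin": 0},
  {"dp": [0,40,0],"spin": -0.1},
  {"dp": [0,0,0],"spin": -0.15},
])

```text
clock: 5.45
position: [0.4907, 0.1482, 0.2498]
ee_rot: [0.978, 0.208, 0.0, 0.002]
ft_force: [1.0, 0.7, -2.0]
grip_width: 0.187
grasp_force: 59.0
```

Request:
arm_command([
  {"dp": [0,0,0],"spin": -0.15},
  {"dp": [0,0,0],"spin": -0.15},
  {"dp": [0,0,0],"spin": -0.15},
  {"dp": [0,0,0],"spin": -0.15},
  {"dp": [0,0,0],"spin": -0.15},
])

```text
clock: 5.95
position: [0.4892, 0.1534, 0.2496]
ee_rot: [0.832, 0.555, -0.0, 0.0]
ft_force: [0.4, 0.2, -2.1]
grip_width: 0.191
grasp_force: 59.0
```

Request:
arm_command([
  {"dp": [0,0,0],"spin": -0.15},
  {"dp": [0,0,0],"spin": -0.15},
  {"dp": [0,0,0],"spin": -0.04},
  {"dp": [0,0,0],"spin": 0},
])

```text
clock: 6.35
position: [0.4893, 0.1533, 0.2495]
ee_rot: [0.728, 0.686, -0.0, -0.0]
ft_force: [-0.5, 0.1, -1.8]
grip_width: 0.194
grasp_force: 59.0
```

Run:
```python
from h import *
to(.475,.0465,.25,1.53)
```

```text
t 6.35 pos [0.4893 0.1533 0.2495] psi 1.511 F [-0.51  0.07 -1.81] w 0.194 j [ 0.47  0.42 -1.01  1.89  0.4   1.06 -0.76]
need tool dp [-107.5   -7.9   -0.5] spin -0.019
```

Request:
arm_command([
  {"dp": [-36,-3,0],"spin": -0.02},
  {"dp": [-36,-3,0],"spin": 0},
  {"dp": [-34,-4,0],"spin": 0},
  {"dp": [0,0,0],"spin": 0},
  {"dp": [0,0,0],"spin": 0},
])

```text
clock: 6.85
position: [0.4744, 0.0475, 0.2498]
ee_rot: [0.722, 0.692, -0.0, 0.0]
ft_force: [-0.3, 0.3, -1.8]
grip_width: 0.187
grasp_force: 59.0
```

Run:
```python
from h import *
to(.475,.0465,.25,1.53)
a=viewer.camera("top");b=viewer.camera("side")
for n,q in (("stud",[.471,-.1265,.07]),("pin",[.499,-.0265,.052]),("orig",[.472,-.0775,.083])): print(n,proj("top",np.array(q)).round(1),proj("side",np.array(q)).round(1))
A=cv2.resize(a[130:220,220:350],None,fx=4,fy=4,interpolation=cv2.INTER_CUBIC);B=cv2.resize(b[130:230,190:290],(280,280),interpolation=cv2.INTER_CUBIC)
o=np.zeros((360,800,3),np.uint8);o[:,:520]=A;o[:280,520:]=B;cv2.imwrite("pics/c.png",o)
```

```text
t 6.85 pos [0.4744 0.0475 0.2498] psi 1.528 F [-0.25  0.25 -1.83] w 0.187 j [ 0.73  0.33 -1.03  1.97  0.33  1.02 -0.5 ]
need tool dp [-0.9  0.6 -0.2] spin -0.002
stud [309.9 175.1] [242.8 175.9]
pin [268.2 164.5] [234.5 193.8]
orig [290.1 173.3] [243.1 177.7]
```

View pics/c.png

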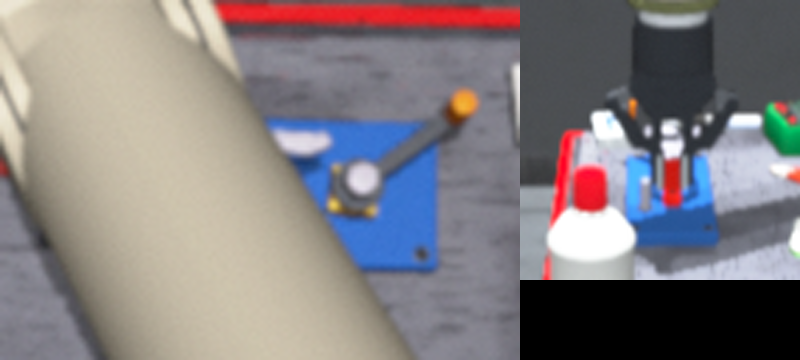

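The +x jaw tip shows at full pixel (303,164), where I expected it (≈(301,165)), with the red handle on the -x side of the pin. Lowering, then sliding in.

Request:
arm_command([
  {"dp": [0,0,20],"spin": 0},
  {"dp": [0,0,20],"spin": 0},
  {"dp": [0,0,12],"spin": 0},
  {"dp": [0,0,0],"spin": 0},
])

```text
clock: 7.35
position: [0.4739, 0.049, 0.1965]
ee_rot: [0.721, 0.693, -0.001, -0.001]
ft_force: [-0.0, -0.8, -1.4]
grip_width: 0.191
grasp_force: 59.0
```

Request:
arm_command([
  {"dp": [-10,0,0],"spin": 0},
  {"dp": [-10,0,0],"spin": 0},
  {"dp": [0,0,0],"spin": 0},
])

```text
clock: 7.65
position: [0.4749, 0.0269, 0.1989]
ee_rot: [0.721, 0.693, 0.001, 0.001]
ft_force: [4.8, 0.7, -2.7]
grip_width: 0.187
grasp_force: 59.4
```

Request:
arm_command([
  {"dp": [-8,0,0],"spin": 0},
  {"dp": [-8,0,0],"spin": 0},
  {"dp": [0,0,0],"spin": 0},
])

```text
clock: 7.95
position: [0.4745, 0.0134, 0.1995]
ee_rot: [0.72, 0.694, 0.003, 0.001]
ft_force: [4.8, -1.4, -2.6]
grip_width: 0.194
grasp_force: 59.4
```

Request:
arm_command([
  {"dp": [-4,2,2],"spin": 0},
  {"dp": [-4,0,0],"spin": 0},
  {"dp": [0,0,0],"spin": 0},
])

```text
clock: 8.25
position: [0.4756, 0.0036, 0.1968]
ee_rot: [0.721, 0.693, 0.001, 0.001]
ft_force: [3.8, 2.8, -1.0]
grip_width: 0.193
grasp_force: 59.2
```

Request:
arm_command([
  {"dp": [-4,0,0],"spin": 0},
  {"dp": [-2,0,0],"spin": 0},
  {"dp": [0,0,0],"spin": 0},
])

```text
clock: 8.55
position: [0.4753, -0.0022, 0.1968]
ee_rot: [0.721, 0.693, 0.001, 0.001]
ft_force: [3.7, 3.9, -2.6]
grip_width: 0.189
grasp_force: 59.2
```

Request:
arm_command([
  {"dp": [-2,1,0],"spin": 0},
  {"dp": [0,0,0],"spin": 0},
  {"dp": [0,0,0],"spin": 0},
])

```text
clock: 8.85
position: [0.4759, -0.003, 0.1967]
ee_rot: [0.721, 0.693, 0.002, 0.0]
ft_force: [1.6, 9.3, -1.3]
grip_width: 0.186
grasp_force: 59.2
```

Request:
arm_command([
  {"dp": [-2,0,0],"spin": 0},
  {"dp": [0,0,0],"spin": 0},
  {"dp": [0,0,0],"spin": 0},
])

```text
clock: 9.15
position: [0.4758, -0.0036, 0.1968]
ee_rot: [0.72, 0.693, 0.002, -0.001]
ft_force: [1.5, 15.0, -0.6]
grip_width: 0.189
grasp_force: 59.2
```

Request:
arm_command([
  {"dp": [4,0,0],"spin": 0},
  {"dp": [0,0,2],"spin": 0},
  {"dp": [0,0,2],"spin": 0},
  {"dp": [0,0,0],"spin": 0},
  {"dp": [0,0,0],"spin": 0},
])

```text
clock: 9.65
position: [0.476, -0.0024, 0.1932]
ee_rot: [0.721, 0.693, -0.0, 0.001]
ft_force: [-6.5, 1.1, 21.8]
grip_width: 0.187
grasp_force: 62.1
```

Request:
arm_command([
  {"dp": [0,0,-1],"spin": 0},
  {"dp": [0,0,0],"spin": 0},
])

```text
clock: 9.85
position: [0.4758, -0.0025, 0.1932]
ee_rot: [0.721, 0.693, 0.0, 0.001]
ft_force: [-0.0, 0.4, 7.9]
grip_width: 0.192
grasp_force: 60.3
```

Request:
arm_command([
  {"dp": [0,0,0],"spin": 0},
  {"dp": [0,0,0],"spin": 0},
  {"dp": [0,0,0],"spin": 0},
  {"dp": [0,0,0],"spin": 0},
  {"dp": [0,0,0],"spin": 0},
], grip=-0.2)

```text
clock: 10.35
position: [0.4754, -0.0021, 0.1926]
ee_rot: [0.721, 0.693, -0.0, -0.0]
ft_force: [0.8, 0.5, 0.0]
grip_width: 0.598
grasp_force: 0.0
```

Request:
arm_command([
  {"dp": [0,0,-20],"spin": 0},
  {"dp": [0,0,-40],"spin": 0},
  {"dp": [0,0,-40],"spin": 0},
  {"dp": [0,0,0],"spin": 0},
])

```text
clock: 10.75
position: [0.477, -0.0013, 0.2971]
ee_rot: [0.721, 0.693, 0.002, 0.003]
ft_force: [0.4, 0.3, -0.4]
grip_width: 0.596
grasp_force: 0.0
```

Request:
arm_command([
  {"dp": [-46,12,0],"spin": 0},
  {"dp": [-46,12,0],"spin": 0},
  {"dp": [-46,12,0],"spin": 0},
  {"dp": [-46,12,0],"spin": 0},
  {"dp": [0,0,0],"spin": -0.14},
], grip=0.2)

```text
clock: 11.25
position: [0.5157, -0.1951, 0.2916]
ee_rot: [0.674, 0.739, -0.001, 0.0]
ft_force: [-0.2, 0.3, -0.6]
grip_width: 0.4
grasp_force: 0.0
```

Request:
arm_command([
  {"dp": [0,0,0],"spin": -0.14},
  {"dp": [0,0,0],"spin": -0.14},
  {"dp": [0,0,0],"spin": -0.14},
  {"dp": [0,0,0],"spin": -0.14},
  {"dp": [0,0,0],"spin": 0},
])

```text
clock: 11.75
position: [0.5158, -0.1879, 0.2921]
ee_rot: [0.439, 0.899, 0.0, -0.0]
ft_force: [-0.8, 0.1, -0.8]
grip_width: 0.399
grasp_force: 0.0
```

Run:
```python
from h import *
to(.5175,-.187,.228,2.23)
a=viewer.camera("top");b=viewer.camera("side")
k=blob(b,8,20,(190,130,270,200));print("side knob",len(k),k.mean(0) if len(k) else 0, proj("side",np.array([.5175,-.187,.068])))
print("tcp proj",proj("top",np.array([.5175,-.187,.12])))
A=cv2.resize(a[130:220,220:350],None,fx=3.5,fy=3.5,interpolation=cv2.INTER_CUBIC);B=cv2.resize(b[140:220,200:280],(340,340),interpolation=cv2.INTER_CUBIC)
o=np.zeros((345,800,3),np.uint8);o[:A.shape[0],:A.shape[1]]=A;o[:340,458:798]=B;cv2.imwrite("pics/d.png",o)
```

```text
t 11.75 pos [ 0.5158 -0.1879  0.2921] psi 2.233 F [-0.81  0.09 -0.8 ] w 0.399 j [ 1.13  0.47 -1.06  1.76  0.44  1.18  0.61]
need tool dp [-0.3  1.9 64.1] spin 0.003
side knob 52 [230.01923 171.51923] [228.1236604 169.9590532]
tcp proj [338.71700094 151.78692408]
```

View pics/d.png

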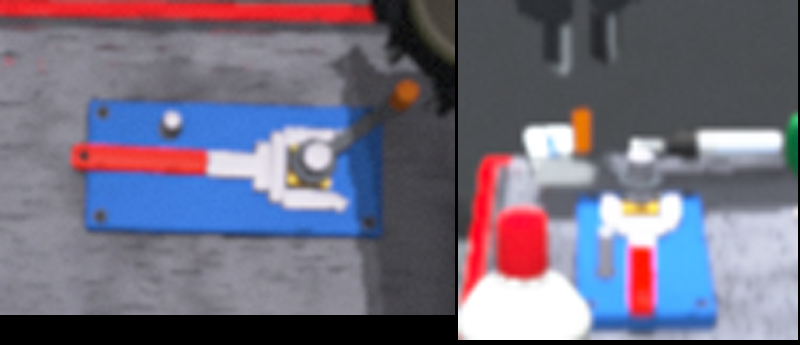

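The spanner is home on the nut: the jaw surrounds the brass at crop (310,165), the handle is on the -x side of the pin, and the knob at (405,95) is below the fingers. Descending around the knob.

Request:
arm_command([
  {"dp": [0,1,22],"spin": 0},
  {"dp": [0,0,22],"spin": 0},
  {"dp": [0,0,19],"spin": 0},
  {"dp": [0,0,0],"spin": 0},
])

```text
clock: 12.25
position: [0.5159, -0.187, 0.2275]
ee_rot: [0.441, 0.897, -0.0, -0.002]
ft_force: [-0.0, 1.0, 0.5]
grip_width: 0.401
grasp_force: 0.0
```

Request:
arm_command([
  {"dp": [0,-8,0],"spin": 0},
  {"dp": [1.3,-7.4,0],"spin": 0.1},
  {"dp": [1.3,-7.4,0],"spin": 0.1},
  {"dp": [1.3,-7.4,0],"spin": 0.1},
  {"dp": [0,0,0],"spin": 0},
])

```text
clock: 12.75
position: [0.4892, -0.2013, 0.2309]
ee_rot: [0.571, 0.821, -0.001, 0.001]
ft_force: [0.5, 0.4, -0.3]
grip_width: 0.4
grasp_force: 0.0
```

```bash
cat >> h.py <<'E'
def lev():
    p,psi,o=pose();b=np.array([-np.sin(psi),np.cos(psi),0]);f=np.array(o["ft_force"]);x=np.array([np.cos(psi),np.sin(psi),0])
    d=p-[.471,-.1265,p[2]];print("t",o["clock"],"psi",round(psi,3),"back F",round(-f@b,2),"x F",round(f@x,2),"radial,ahead mm",(-1000*d@x).round(1),(1000*d@b).round(1),"z",p[2].round(4))
E
python3 - <<'E'
from h import *
lev()
a=viewer.camera("top");k=blob(a,5,20,(300,145,350,205),100,50);print(len(k),k.mean(0) if len(k) else 0)
if len(k): q=ray("top",k.mean(0),.075);print(q,np.arctan2(q[0]-.471,-(q[1]+.1265)))
E
```

```text
t 12.75 psi 1.927 back F 0.64 x F 0.24 radial,ahead mm 76.5 9.0 z 0.2309
23 [329.78262 169.52174]
[ 0.48443694 -0.17381883  0.075     ] 0.2766825317816841
```

Request:
arm_command([
  {"dp": [0.6,-3.7,0],"spin": 0.05},
  {"dp": [0.6,-3.7,0],"spin": 0.05},
  {"dp": [0,0,0],"spin": 0},
])

```text
clock: 13.1
position: [0.4825, -0.2019, 0.2303]
ee_rot: [0.609, 0.793, -0.0, 0.0]
ft_force: [0.1, -0.2, -0.3]
grip_width: 0.401
grasp_force: 0.0
```

```bash
python3 -c "from h import *;lev()"
```

```text
t 13.1 psi 1.832 back F 0.07 x F -0.24 radial,ahead mm 75.8 8.4 z 0.2303
```

Request:
arm_command([
  {"dp": [0.6,-3.4,0],"spin": 0.045},
  {"dp": [0.6,-3.4,0],"spin": 0.045},
  {"dp": [0,0,0],"spin": 0},
])

```text
clock: 13.4
position: [0.4756, -0.2022, 0.2301]
ee_rot: [0.644, 0.765, -0.0, 0.0]
ft_force: [-0.4, 0.4, -0.2]
grip_width: 0.4
grasp_force: 0.0
```

Request:
arm_command([
  {"dp": [0.6,-3.4,0],"spin": 0.045},
  {"dp": [0.6,-3.4,0],"spin": 0.045},
  {"dp": [0,0,0],"spin": 0},
])

```text
clock: 13.7
position: [0.4687, -0.202, 0.2299]
ee_rot: [0.677, 0.736, -0.0, 0.0]
ft_force: [-0.1, 0.2, 0.9]
grip_width: 0.4
grasp_force: 0.0
```

Request:
arm_command([
  {"dp": [0.6,-3.4,0],"spin": 0.045},
  {"dp": [0.6,-3.4,0],"spin": 0.045},
  {"dp": [0,0,0],"spin": 0},
])

```text
clock: 14.0
position: [0.4618, -0.2012, 0.2298]
ee_rot: [0.71, 0.704, -0.0, 0.0]
ft_force: [0.2, -0.0, 0.5]
grip_width: 0.401
grasp_force: 0.0
```

Run:
```python
from h import *
lev()
for c,box in (("top",(280,140,360,220)),("side",(200,140,290,220))):
    a=viewer.camera(c);k=blob(a,5,20,box,100,50);print(c,len(k))
    if len(k): print(k.mean(0),k.min(0),k.max(0),ray(c,k.mean(0),.07))
```

```text
t 14.0 psi 1.563 back F 0.23 x F -0.04 radial,ahead mm 74.8 8.6 z 0.2298
top 7
[304.14285 180.85715] [302. 179.] [306. 182.] [ 0.45660209 -0.11258558  0.07      ]
side 74
[249.40541 172.37837] [239. 164.] [289. 193.] [ 0.44855935 -0.1577196   0.07      ]
```

Request:
arm_command([
  {"dp": [0.6,-3.4,0],"spin": 0.045},
  {"dp": [0.6,-3.4,0],"spin": 0.045},
  {"dp": [0,0,0],"spin": 0},
])

```text
clock: 14.4
position: [0.455, -0.1998, 0.2298]
ee_rot: [0.741, 0.671, -0.0, 0.0]
ft_force: [0.2, -1.0, -1.5]
grip_width: 0.401
grasp_force: 0.0
```

Request:
arm_command([
  {"dp": [0.6,-3.4,0],"spin": 0.045},
  {"dp": [0.6,-3.4,0],"spin": 0.045},
  {"dp": [0,0,0],"spin": 0},
])

```text
clock: 14.7
position: [0.4485, -0.1978, 0.2298]
ee_rot: [0.77, 0.638, 0.0, 0.0]
ft_force: [-0.1, 0.2, 0.4]
grip_width: 0.398
grasp_force: 0.0
```

Request:
arm_command([
  {"dp": [0.6,-3.4,0],"spin": 0.045},
  {"dp": [0.6,-3.4,0],"spin": 0.045},
  {"dp": [0,0,0],"spin": 0},
])

```text
clock: 15.0
position: [0.4423, -0.1953, 0.23]
ee_rot: [0.798, 0.602, 0.0, 0.001]
ft_force: [1.0, -0.4, 0.3]
grip_width: 0.401
grasp_force: 0.7
```

Request:
arm_command([
  {"dp": [0.6,-3.4,0],"spin": 0.045},
  {"dp": [0.6,-3.4,0],"spin": 0.045},
  {"dp": [0,0,0],"spin": 0},
])

```text
clock: 15.3
position: [0.4366, -0.1923, 0.2302]
ee_rot: [0.824, 0.566, 0.001, 0.001]
ft_force: [4.9, -2.0, -0.9]
grip_width: 0.397
grasp_force: 2.3
```

Request:
arm_command([
  {"dp": [0.3,-1.5,0],"spin": 0.02},
  {"dp": [0.3,-1.5,0],"spin": 0.02},
  {"dp": [0,0,0],"spin": 0},
])

```text
clock: 15.6
position: [0.4345, -0.1909, 0.2305]
ee_rot: [0.835, 0.55, 0.001, 0.002]
ft_force: [7.4, -2.9, -1.4]
grip_width: 0.4
grasp_force: 3.7
```

```bash
python3 -c "from h import *;lev()"
```

```text
t 15.6 psi 1.164 back F 7.92 x F 0.28 radial,ahead mm 73.6 8.1 z 0.2305
```

Request:
arm_command([
  {"dp": [0.3,-1.9,0],"spin": 0.025},
  {"dp": [0.3,-1.9,0],"spin": 0.025},
  {"dp": [0,0,0],"spin": 0},
])

```text
clock: 15.9
position: [0.4317, -0.189, 0.2308]
ee_rot: [0.849, 0.529, 0.002, 0.002]
ft_force: [8.5, -4.5, -2.0]
grip_width: 0.402
grasp_force: 5.1
```

```bash
python3 -c "from h import *;lev()"
```

```text
t 15.9 psi 1.114 back F 9.61 x F -0.26 radial,ahead mm 73.4 7.7 z 0.2308
```

Request:
arm_command([
  {"dp": [0.3,-1.9,0],"spin": 0.025},
  {"dp": [0.3,-1.7,0],"spin": 0.02},
  {"dp": [0,0,0],"spin": 0},
  {"dp": [0,0,0],"spin": 0},
])

```text
clock: 16.3
position: [0.4293, -0.1871, 0.2311]
ee_rot: [0.86, 0.51, 0.002, 0.003]
ft_force: [11.4, -5.5, -3.4]
grip_width: 0.404
grasp_force: 6.6
```

```bash
python3 -c "from h import *;lev()"
```

```text
t 16.3 psi 1.07 back F 12.65 x F 0.64 radial,ahead mm 73.2 7.5 z 0.2311
```

Request:
arm_command([
  {"dp": [0,0,0],"spin": 0},
  {"dp": [0,0,0],"spin": 0},
  {"dp": [0,0,0],"spin": 0},
  {"dp": [0,0,0],"spin": 0},
])

```text
clock: 16.7
position: [0.4293, -0.1871, 0.231]
ee_rot: [0.86, 0.51, 0.002, 0.003]
ft_force: [11.1, -6.5, -2.8]
grip_width: 0.398
grasp_force: 6.6
```

Request:
arm_command([
  {"dp": [0,5,0],"spin": 0},
  {"dp": [0,7,0],"spin": 0},
  {"dp": [0,0,0],"spin": 0},
  {"dp": [0,0,-30],"spin": 0},
  {"dp": [0,0,-40],"spin": 0},
])

```text
clock: 17.2
position: [0.4366, -0.1915, 0.2988]
ee_rot: [0.861, 0.509, -0.001, -0.002]
ft_force: [0.3, -1.3, 0.6]
grip_width: 0.4
grasp_force: 0.0
```

Request:
arm_command([
  {"dp": [0,0,-40],"spin": 0},
  {"dp": [0,0,0],"spin": 0},
  {"dp": [0,0,0],"spin": 0},
])

```text
clock: 17.5
position: [0.4374, -0.1919, 0.34]
ee_rot: [0.861, 0.508, -0.0, 0.0]
ft_force: [0.2, -0.7, -1.9]
grip_width: 0.396
grasp_force: 0.0
```

Run:
```python
from h import *
a=viewer.camera("top");b=viewer.camera("side")
A=cv2.resize(a[130:220,220:350],None,fx=3.5,fy=3.5,interpolation=cv2.INTER_CUBIC);B=cv2.resize(b[140:220,200:280],(340,340),interpolation=cv2.INTER_CUBIC)
o=np.zeros((345,800,3),np.uint8);o[:A.shape[0],:A.shape[1]]=A;o[:340,458:798]=B;cv2.imwrite("pics/e.png",o)
```

```text
(no output)
```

View pics/e.png

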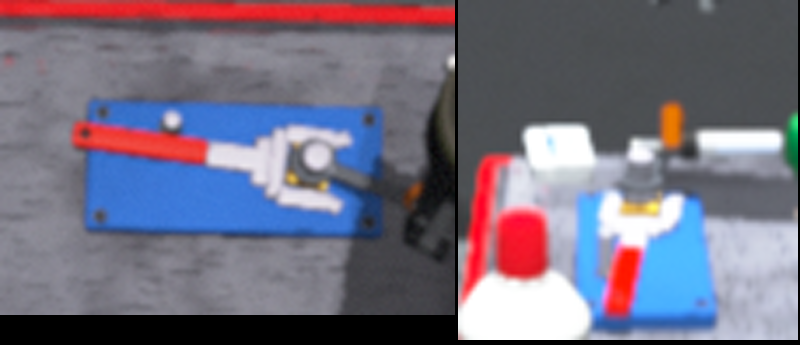

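The handle bears on the pin at crop (172,130), the jaw is home on the nut at (310,165), and the lever has swung past -y with the gripper clear of it. The force held at about 12.7 N, so I'm handing in.

```bash
python3 -c "
from workcell import manip
print(manip.hand_in())"
```

```text
the job is handed in; nothing more can be done
None
```

I handed the job in, though no verdict came back: the spanner is home on the brass nut with its handle against the stop pin, and the jam nut was tightened and held at about 12.7 N at the knob. The robot is clear of everything, and neither the can nor the fuse box was touched as far as forces and pictures show.

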